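# Flip the sample tag of the open jar to tested

### The job

The sample in the open jar has just been tested: with a fingertip, gently swing the hinged tag on that jar's stand up and over its pivot, so that it lies flat on the other side with the tick showing instead of the ring, pressed fully down. Only push the tag, do not pinch it; nothing is to be picked up, and the stands, the jars, the other two tags and everything else on the bench stay as they are.

Things in the scene. Friction and masses are not known exactly. Their poses are not given: they have to be found in the camera images.
- stand_open: Stand with the open jar: loose, 1 kg, grey foot plate 120 mm wide (y), top at 9 mm, from 45 mm before (-x) to 135 mm behind (+x) the origin, which is on the bench under the middle of the pivot pin. x runs along the pin to the jar (jar axis at x = 95 mm), y to where a waiting tag lies, z up. Pin 62 mm up, in a bracket 64 mm (x) by 30 mm (y), top at 72 mm. x points away from the robot within 13 degrees.
- tag_open (a joint): Flip tag at the open jar, turns about the pin like a page: 0 = level over the stand's +y side, ring up (waiting); pi/2 = upright; pi = level over the -y side, tick up (tested); stops at both. White paddle 4 mm thick, head 62 mm wide, 26 to 74 mm from the pin; under it, beyond 15 mm from the pin, only foot plate or bench. Stiff hinge: stays where left, takes about 1 N at the head. Starts at 0 to 0.25.
- tag_open_edge (a point): Middle of the free edge of that tag, 74 mm from the pivot, half-way through its thickness; moves with the tag.
- stand_done: Stand with a closed, tested jar: loose, 1 kg, grey foot plate 120 mm wide (y), top at 9 mm, from 45 mm before (-x) to 135 mm behind (+x) the origin, which is on the bench under the middle of the pivot pin. x runs along the pin to the jar (jar axis at x = 95 mm), y to where a waiting tag lies, z up. Pin 62 mm up, in a bracket 64 mm (x) by 30 mm (y), top at 72 mm. x points away from the robot within 13 degrees.
- tag_done (a joint): Flip tag at a closed, tested jar, turns about the pin like a page: 0 = level over the stand's +y side, ring up (waiting); pi/2 = upright; pi = level over the -y side, tick up (tested); stops at both. White paddle 4 mm thick, head 62 mm wide, 26 to 74 mm from the pin; under it, beyond 15 mm from the pin, only foot plate or bench. Stiff hinge: stays where left, takes about 1 N at the head. Starts at 2.95 to 3.14 and must stay.
- tag_done_edge (a point): Middle of the free edge of that tag, 74 mm from the pivot, half-way through its thickness; moves with the tag.
- stand_wait: Stand with a closed, untested jar: loose, 1 kg, grey foot plate 120 mm wide (y), top at 9 mm, from 45 mm before (-x) to 135 mm behind (+x) the origin, which is on the bench under the middle of the pivot pin. x runs along the pin to the jar (jar axis at x = 95 mm), y to where a waiting tag lies, z up. Pin 62 mm up, in a bracket 64 mm (x) by 30 mm (y), top at 72 mm. x points away from the robot within 13 degrees.
- tag_wait (a joint): Flip tag at a closed, untested jar, turns about the pin like a page: 0 = level over the stand's +y side, ring up (waiting); pi/2 = upright; pi = level over the -y side, tick up (tested); stops at both. White paddle 4 mm thick, head 62 mm wide, 26 to 74 mm from the pin; under it, beyond 15 mm from the pin, only foot plate or bench. Stiff hinge: stays where left, takes about 1 N at the head. Starts at 0 to 0.25 and must stay.
- tag_wait_edge (a point): Middle of the free edge of that tag, 74 mm from the pivot, half-way through its thickness; moves with the tag.
- jar_open: The open amber glass jar, no lid, 58 mm wide, 78 mm tall, stands on stand_open; origin at the middle of its underside.
- jar_done: Amber glass jar closed with a screw lid, 58 mm wide, 88 mm tall, stands on stand_done; origin at the middle of its underside.
- jar_wait: Amber glass jar closed with a screw lid, 58 mm wide, 88 mm tall, stands on stand_wait; origin at the middle of its underside.
- jar_lid: The lid of the open jar, lying mouth up on the bench, 57 mm wide, 18 mm tall. Bystander; origin at the middle of its underside.
- strip_tube: White test-strip tube, upright, 29 mm wide, 94 mm tall. Bystander; origin at the middle of its underside.
- dropper_a: Small dropper bottle, 23 mm wide, 58 mm tall. Bystander; origin at the middle of its underside.
- dropper_b: Small dropper bottle, 23 mm wide, 58 mm tall. Bystander; origin at the middle of its underside.
- blue_cap: Screw cap, 30 mm wide, 11 mm tall. Bystander; origin at the middle of its underside.

How it is judged (in metres and radians):
At the end, for the whole second after the job is handed in: The open jar's tag lies over on the other side, tick up, within 0.11 rad of level (joint above 3.03) and at rest; the other tags are where they were (edge within 15 mm), the stands within 12 mm and the jars within 20 mm of their starting places and upright (value of joint tag_open above 3.03 rad and velocity of joint tag_open between -0.1 and 0.1 rad/s and linear speed of stand_open below 0.02 m/s and distance of each of tag_done_edge, tag_wait_edge from where it was at the start of the episode below 0.015 m and distance of each of stand_open, stand_done, stand_wait from where it was at the start of the episode below 0.012 m and distance of each of jar_open, jar_done, jar_wait from where it was at the start of the episode below 0.02 m and angle between each of jar_open, jar_done, jar_wait's own z axis and vertical below 0.2 rad); the robot touches nothing.
It fails at once if a tag is pinched, wrenched or rammed (more than 32 N on it) (contact force between any of the fingers, the arm and tag_open above 32 N or contact force between any of the fingers, the arm and tag_done above 32 N or contact force between any of the fingers, the arm and tag_wait above 32 N).
It fails at once if a marker stand is shoved more than 12 mm, lifted or tipped (distance of any of stand_open, stand_done, stand_wait from where it was at the start of the episode above 0.012 m or height (world z) of any of stand_open, stand_done, stand_wait above 0.006 m or angle between any of stand_open, stand_done, stand_wait's own z axis and vertical above 0.07 rad).
It fails at once if a jar is shifted more than 20 mm, lifted or tipped (distance of any of jar_open, jar_done, jar_wait from where it was at the start of the episode above 0.02 m or height (world z) of any of jar_open, jar_done, jar_wait above 0.018 m or angle between any of jar_open, jar_done, jar_wait's own z axis and vertical above 0.2 rad).
It fails at once if the tag of one of the closed jars is turned (distance of any of tag_done_edge, tag_wait_edge from where it was at the start of the episode above 0.015 m).
It fails at once if another thing on the bench is shifted more than 20 mm (distance of any of jar_lid, strip_tube, dropper_a, dropper_b, blue_cap from where it was at the start of the episode above 0.02 m).
It also fails if it takes over 48 s, if anything falls off the work surface, if the arm or the gripper's body presses on something with over 40 N, if the wrist force passes 120 N, or if a joint passes its speed limit or range.

### The arm

A 6-joint arm with a two-finger parallel gripper is mounted at the origin on the work surface. World frame = base frame: x ahead of the robot, y to its left, z up, the work surface at z = 0. Lengths are in mm, angles in rad, forces in N, time in s.
With the tool pointing down it reaches from about 275 to 1000 mm from the base axis. Payload 8.4 kg.
Tool frame: the origin (TCP) lies midway between the tips of the shut fingers; the grasp point (between the pads) lies 19 mm behind it; z points along the fingers, y is the direction in which the jaws open and shut (so a half turn about z gives the same grasp; the last joint's range is limited). The gripper opens to 85 mm and grips with 20 to 120 N. Pads are 22 mm wide; open, the fingers measure 114 mm over their backs; the gripper's body (76 mm by 85 mm) begins 54 mm behind the grasp point. The pads swing forward as they close: fully open they stand 13 mm farther back than shut.
Start: joints at [1.292, 0.353, 1.633, -0, 1.155, -0.002], TCP at [170.798, 601.212, 231.281] pointing down, gripper open.
Joint ranges: [-2.63, 2.63], [-0.92, 2.1], [0.06, 2.66], [-1.3, 4.44], [0, 2.69], [-3.02, 3.02]. Speed limits (rad/s): [2.22, 2.22, 2.79, 3.14, 3.14, 3.14].

### API

Orientations are given as [roll, pitch, yaw] about the fixed x, y, z axes, in that order (R = Rz(yaw) Ry(pitch) Rx(roll)).
In Python, from rig import * gives the robot as it stands.
- The arm moves only by the tool play_rows, never from a script. Its argument "moves" is a list of rows, each a list of 3 entries, a list of its own where there are three numbers: the shift along the tool's x, y, z in m, then the turn, a rotation vector about the tool's x, y, z in rad, then the opening in per cent of the stroke, from 0 (shut) to 100 (fully open). In form: [[[x, y, z], [rx, ry, rz], fingers], ...]. A call has 1 to 20 rows; each row shifts and turns the commanded pose from where the row before left it, along the tool's axes as they then stand; what a row does not reach is not made up. A row lasts 1/10 s, in which the tool goes at most 50 mm and 8.59 degrees, less where a joint would pass 70% of its speed; a pose out of reach is approached as far as the arm can. A call is refused whole if a number of a shift passes 0.05 or a number of a turn 0.15, either way. A call with a gripper value outside its range is refused whole. The fingers move at their own pace and stop on an object; "squeeze" is the grip in N (left out, the last holds). Time passes only in rows, so rows that do not move let the fingers close. It gives the time, the measured TCP pose, the force and the opening at its end, in the units of the state.
- sense(): the state, without advancing time (a new reading comes with each control period).
- grab_frame(name): name is "scene" or "top" or "wrist"; returns a dict with "pixels" (480x640x3 uint8, red, green, blue), "intrinsics" (3x3 intrinsics, pixels), "distortion" ([k1, k2, p1, p2, k3] as OpenCV has them; the pictures are not rectified), "R" (3x3) and "t" (3): a world point X has camera coordinates R X + t. Camera axes: x right, y down, z forward; pixel columns grow to the right and rows downward; lengths in mm; the calibration is good to about 2 mm. A picture is of the moment at which its call begins. There is no depth.
- sign_off(): hands the job in, once; it reports no verdict.
The state is a dict: "clock": time; "qpos": joint angles; "qvel": joint speeds; "joint_efforts": joint torques, N m; "eef_pos": TCP position; "tcp_rot": TCP orientation; "contact_force": force on the tool from outside, world axes, zero at the start; "wrist_torque": the same for the moment, N m; "opening": opening from 0.0 (shut) to 1.0 (fully open).
Only numpy, scipy, OpenCV 4.12 (cv2) and the standard library are available. Lean on these libraries where they do the work, as an engineer would, in place of code of your own. Each camera call takes 0.05 s, during which the arm holds its last target. There are 200 camera calls.

## Working session

There is one attempt and no reset: what is moved stays moved. The work goes in short steps, Python scripts to look and compute and a tool call to move; the robot and the scene stay as the last step left them, time stands still between calls to the robot, and variables do not carry over. Pictures are saved under pics/ and viewed, about 8 in all and at most 12, crops included, and the job is handed in when it is done.

Besides the shell and the picture viewer there is one more tool, called as name([rows], argument=value, ...), one row to a line, values as JSON. play_rows: Moves the arm, as the interface text tells. Its arguments: {"type":"object","properties":{"moves":{"type":"array"},"squeeze":{"type":"number"}},"required":["moves"]}

```bash
mkdir -p pics; ls; python3 - <<'E'
from rig import *
import cv2
for n in ("scene","top"):
    f=grab_frame(n); cv2.imwrite(f"pics/{n}0.png",f["pixels"][:,:,::-1])
    print(n,f["intrinsics"],f["distortion"],f["R"],f["t"])
print(sense())
E
```

```text
pics
scene [[462.33176211   0.         321.34450184]
 [  0.         462.33176211 237.58555564]
 [  0.           0.           1.        ]] [-0.02665838  0.          0.          0.          0.        ] [[-0.01319389  0.99982964  0.01290745]
 [ 0.604595    0.01825859 -0.79632375]
 [-0.79642376 -0.00270283 -0.6047329 ]] [  41.14270597 -305.58210951 1381.74605828]
top [[468.21738033   0.         322.267754  ]
 [  0.         468.21738033 239.18818643]
 [  0.           0.           1.        ]] [0.03441506 0.         0.         0.         0.        ] [[ 0.00187583 -0.9998546   0.01694879]
 [-0.99830042 -0.0028596  -0.0582073 ]
 [ 0.05824731 -0.0168108  -0.99816063]] [ -34.53569085  608.3730961  1022.70761788]
{'clock': 0.1, 'qpos': array([ 1.29160689e+00,  3.53570895e-01,  1.63405273e+00, -3.38804501e-06,
        1.15517767e+00, -2.41280450e-03]), 'qvel': array([ 1.33201081e-03, -3.54389656e-03, -1.84372163e-03, -5.50300811e-04,
       -1.16504950e-03, -3.51729153e-05]), 'joint_efforts': array([ 5.38636159e-04, -6.06361198e+01, -3.42817569e+01,  1.34359466e-04,
        3.92442453e-03, -2.44619633e-05]), 'eef_pos': array([170.67956547, 600.81177565, 230.644747  ]), 'tcp_rot': array([-3.14038401e+00,  1.81741425e-07,  2.86481739e+00]), 'contact_force': array([-0.03324817,  0.18538245, -0.35226297]), 'wrist_torque': array([0.02289088, 0.04710258, 0.02040009]), 'opening': 1.0037312238075948}
```

View pics/scene0.png

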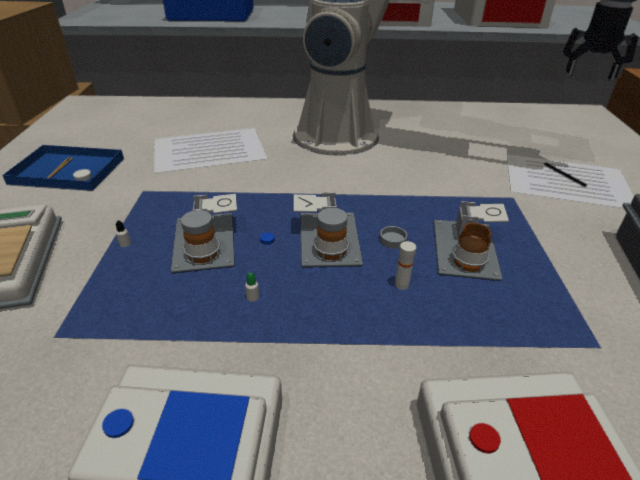

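View pics/top0.png

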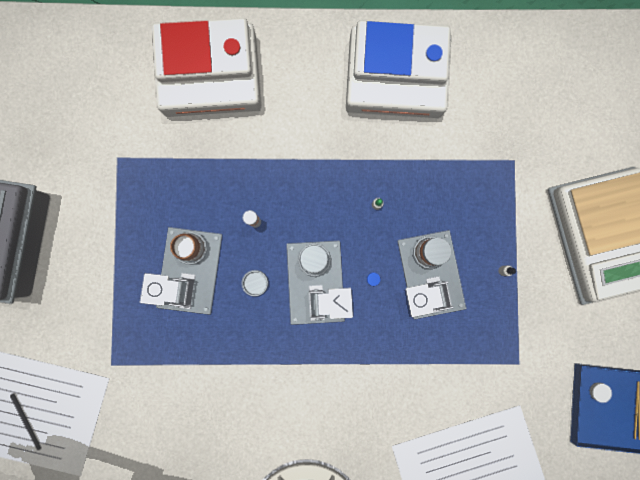

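The scene view shows the open jar at (473,245) with its ring-up tag at (490,212). In the top view that jar is at (187,247), the tag at (156,290) and the foot plate corners near (168,228) to (211,314). Next I'll enlarge that part of the top view.

```bash
cat > h.py <<'E'
import numpy as np,cv2
def ray(f,uv,z):
    p=cv2.undistortPoints(np.array([[uv]],float),f["intrinsics"],np.array(f["distortion"]))[0,0]
    R=np.array(f["R"]);c=-R.T@np.array(f["t"]);d=R.T@np.array([p[0],p[1],1])
    return c+d*(z-c[2])/d[2]
def proj(f,X):
    return cv2.projectPoints(np.array(X,float).reshape(-1,1,3),cv2.Rodrigues(np.array(f["R"]))[0],np.array(f["t"],float),f["intrinsics"],np.array(f["distortion"]))[0][:,0]
def crop(f,x,y,w,h,s,name):
    cv2.imwrite(name,cv2.resize(f["pixels"][y:y+h,x:x+w,::-1],None,fx=s,fy=s,interpolation=cv2.INTER_CUBIC))
E
python3 - <<'E'
from rig import *; from h import *
f=grab_frame("top"); crop(f,130,220,100,100,6,"pics/c1.png")
E
```

```text
(no output)
```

View pics/c1.png

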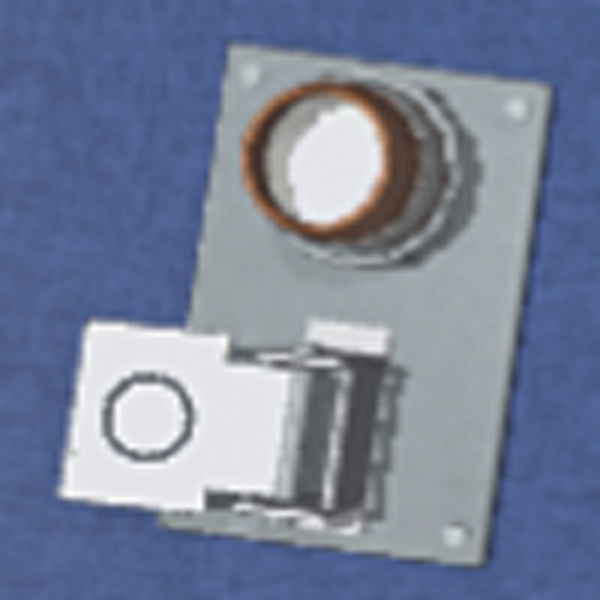

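The crop shows the plate corners at (230,45), (550,85), (485,567) and (160,525). The tag's free edge runs from (88,322) to (60,497), and the jar mouth is centred at (317,160).

```bash
python3 - <<'E'
from rig import *; from h import *
f=grab_frame("top")
P=lambda u,v,z: ray(f,(130+(u+.5)/6-.5,220+(v+.5)/6-.5),z)
C=[P(230,45,9),P(550,85,9),P(485,567,9),P(160,525,9)]
ex=(C[0]+C[1]-C[2]-C[3])[:2]; ex/=np.linalg.norm(ex); th=np.arctan2(ex[1],ex[0]); ey=np.array([-ex[1],ex[0]])
m=np.mean(C,0)[:2]; o=m-45*ex
print(th,m,o,[np.linalg.norm(C[i]-C[(i+1)%4]) for i in range(4)])
j=P(317,160,87)[:2]; print("jar->",(j-o)@ex,(j-o)@ey)
for z in (62,75,80): 
    for q in ((88,322),(60,497)):
        e=P(*q,z)[:2]-o; print(z,e@ex,e@ey)
print(np.rad2deg(th))
for nm,uv,z in (("lid",(255,283),18),("tube",(251,217),94),("jardone",(315,260),97)): print(nm,ray(f,uv,z))
E
```

```text
-0.1190818968230456 [539.14515032 261.84085331] [494.46383467 267.18688284] [np.float64(118.85153629346847), np.float64(178.97203564160387), np.float64(119.40409036313186), np.float64(177.89673100041895)]
jar-> 95.28685506646562 -0.16974155090891488
62 29.859191562441563 77.51147752917956
62 -31.32008671045859 78.2277843278426
75 30.60049327604489 72.91227143003043
75 -29.779315990435297 73.619217786714
80 30.88560931973854 71.14334600728074
80 -29.18671186734946 71.84669219397227
-6.8228901043728385
lid [511.34191379 114.94596484  18.        ]
tube [649.35562271 115.01267629  94.        ]
jardone [561.1122297  -16.95920085  97.        ]
```

```bash
cat >> h.py <<'E'
from scipy.spatial.transform import Rotation as Ro
O=np.array([494.5,267.2,0]); TH=-0.119
S=np.array([[np.cos(TH),-np.sin(TH),0],[np.sin(TH),np.cos(TH),0],[0,0,1]])
def inst(p): return S.T@(np.array(p)-O)
def status(s):
    R=Ro.from_euler("xyz",s["tcp_rot"]); z=S.T@R.as_matrix()[:,2]; y=S.T@R.as_matrix()[:,1]
    print("t",round(s["clock"],2),"stand TCP",inst(s["eef_pos"]).round(1),"toolz",z.round(3),"tooly",y.round(3),"F",s["contact_force"].round(1),"open",round(s["opening"],2),"q",np.array(s["qpos"]).round(2))
    return R
def to(s,tgt):  # tool-frame shift (mm) to stand-frame TCP target
    R=Ro.from_euler("xyz",s["tcp_rot"]); d=O+S@np.array(tgt)-s["eef_pos"]
    print(tgt,"shift",R.inv().apply(d).round(1))
E
python3 - <<'E'
from rig import *; from h import *
s=sense(); status(s); to(s,[0,130,200])
E
```

```text
t 0.2 stand TCP [-361.1  292.9  230.9] toolz [-0.    -0.001 -1.   ] tooly [ 0.157  0.988 -0.001] F [-0.   0.9  0.3] open 1.0 q [ 1.29  0.35  1.63  0.    1.16 -0.  ]
[0, 130, 200] shift [-382.2 -104.1   30.9]
```

play_rows([
  [[-0.024,-0.0065,0.002],[0,0,0],0],
  [[-0.024,-0.0065,0.002],[0,0,0],0],
  [[-0.024,-0.0065,0.002],[0,0,0],0],
  [[-0.024,-0.0065,0.002],[0,0,0],0],
  [[-0.024,-0.0065,0.002],[0,0,0],0],
  [[-0.024,-0.0065,0.002],[0,0,0],0],
  [[-0.024,-0.0065,0.002],[0,0,0],0],
  [[-0.024,-0.0065,0.002],[0,0,0],0],
  [[-0.024,-0.0065,0.002],[0,0,0],0],
  [[-0.024,-0.0065,0.002],[0,0,0],0],
  [[-0.024,-0.0065,0.002],[0,0,0],0],
  [[-0.024,-0.0065,0.002],[0,0,0],0],
  [[-0.024,-0.0065,0.002],[0,0,0],0],
  [[-0.024,-0.0065,0.002],[0,0,0],0],
  [[-0.024,-0.0065,0.002],[0,0,0],0],
  [[-0.024,-0.0065,0.002],[0,0,0],0],
  [[0,0,0],[0,0,-0.079],0],
  [[0,0,0],[0,0,-0.079],0],
])

```text
clock: 2.0
eef_pos: [512.3, 395.5, 198.8]
tcp_rot: [-3.141, -0.0, 3.024]
contact_force: [0.3, -1.1, 0.3]
opening: 0.001
```

play_rows([
  [[0,0,0],[0.13,0,0],0],
  [[0,0,0],[0.13,0,0],0],
  [[0,0,0],[0.13,0,0],0],
  [[0,0,0],[0.13,0,0],0],
  [[0,0,0],[0.13,0,0],0],
  [[0,0,0],[0.13,0,0],0],
  [[0,0,0],[0,0,0],0],
  [[0,0,0],[0,0,0],0],
])

```text
clock: 2.8
eef_pos: [511.5, 396.5, 197.8]
tcp_rot: [-2.363, -0.001, 3.023]
contact_force: [-0.5, -0.4, 0.5]
opening: 0.0
```

```bash
python3 - <<'E'
from rig import *; from h import *
s=sense(); status(s); to(s,[0,110,75]);to(s,[0,110,30]);to(s,[0,60,30])
f=grab_frame("scene"); crop(f,400,60,240,240,2.5,"pics/s1.png")
E
```

```text
t 2.8 stand TCP [  1.6 130.4 197.8] toolz [-0.    -0.702 -0.712] tooly [-0.001  0.712 -0.702] F [-0.5 -0.4  0.5] open 0.0 q [ 0.86  0.79  1.19 -0.41  1.83 -0.55]
[0, 110, 75] shift [  1.4  71.8 101.8]
[0, 110, 30] shift [  1.4 103.4 133.8]
[0, 60, 30] shift [  1.4  67.8 168.9]
```

View pics/s1.png

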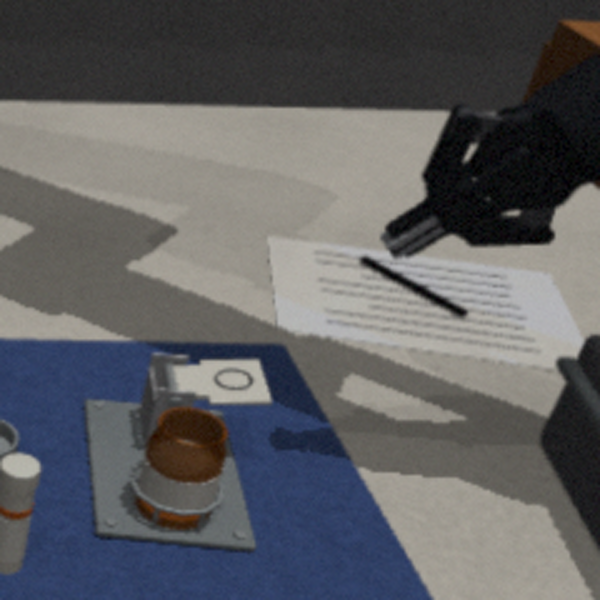

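The tool is tilted 45° with its shut tip at (393,247) in the crop, well clear of everything. The tag is unchanged at (235,380). Next I'll lower the tip outside the tag edge and slide it under the tag.

play_rows([
  [[0,0.013,0.0167],[0,0,0],0],
  [[0,0.013,0.0167],[0,0,0],0],
  [[0,0.013,0.0167],[0,0,0],0],
  [[0,0.013,0.0167],[0,0,0],0],
  [[0,0.013,0.0167],[0,0,0],0],
  [[0,0.013,0.0167],[0,0,0],0],
  [[0,0.013,0.0167],[0,0,0],0],
  [[0,0.013,0.0167],[0,0,0],0],
  [[0,0,0],[0,0,0],0],
  [[0,-0.007,0.007],[0,0,0],0],
  [[0,-0.007,0.007],[0,0,0],0],
  [[0,-0.007,0.007],[0,0,0],0],
  [[0,-0.007,0.007],[0,0,0],0],
  [[0,-0.007,0.007],[0,0,0],0],
  [[0,0,0],[0,0,0],0],
])

```text
clock: 4.35
eef_pos: [503.4, 325.7, 31.4]
tcp_rot: [-2.361, -0.0, 3.022]
contact_force: [0.0, 0.5, 0.8]
opening: -0.0
```

```bash
python3 - <<'E'
from rig import *; from h import *
s=sense(); status(s)
f=grab_frame("scene"); crop(f,420,150,160,140,4,"pics/s2.png")
E
```

```text
t 4.35 stand TCP [ 1.9 59.1 31.4] toolz [-0.001 -0.704 -0.711] tooly [ 0.     0.711 -0.704] F [0.  0.5 0.8] open -0.0 q [ 0.81  0.9   1.4  -0.43  1.52 -0.46]
```

View pics/s2.png

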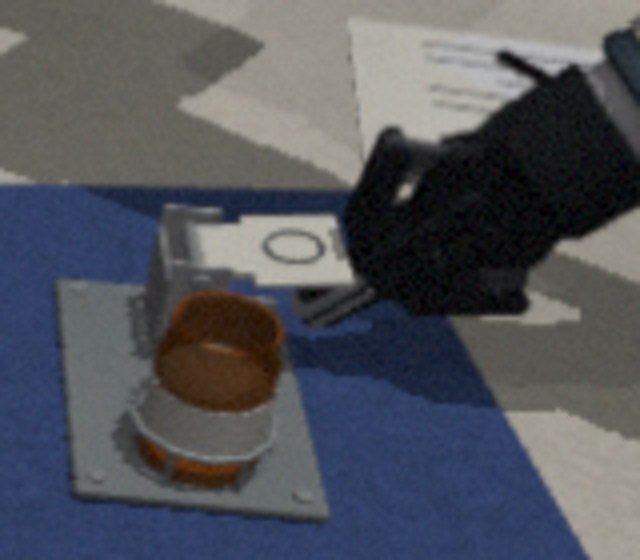

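The finger tip, at (330,300) in the crop, is under the tag head and not touching anything. I'll raise it, then work out the arc.

play_rows([
  [[0,-0.0035,-0.0035],[0,0,0],0],
  [[0,-0.0035,-0.0035],[0,0,0],0],
  [[0,-0.0035,-0.0035],[0,0,0],0],
  [[0,-0.0035,-0.0035],[0,0,0],0],
  [[0,-0.0035,-0.0035],[0,0,0],0],
  [[0,-0.0035,-0.0035],[0,0,0],0],
  [[0,-0.0035,-0.0035],[0,0,0],0],
  [[0,-0.0035,-0.0035],[0,0,0],0],
  [[0,-0.0035,-0.0035],[0,0,0],0],
])

```text
clock: 5.3
eef_pos: [503.5, 326.9, 75.9]
tcp_rot: [-2.362, 0.0, 3.023]
contact_force: [0.1, -0.4, -0.9]
opening: -0.0
```

```bash
cat > plan.py <<'E'
from rig import *; from h import *
s=sense(); status(s)
f=grab_frame("scene"); crop(f,420,130,160,140,4,"pics/s3.png")
p=inst(s["eef_pos"])[1:]; h=9; th=np.deg2rad(45)
for a in range(30,181,10):
    t=np.deg2rad(min(45,max(0,175-a))) ; A=np.deg2rad(a)
    q=np.array([55*np.cos(A)+h*np.cos(t),62+55*np.sin(A)-h*np.sin(t)])
    d=q-p; ty=np.array([np.cos(th),-np.sin(th)]); tz=np.array([-np.sin(th),-np.cos(th)])
    print(a,q.round(0),"shift y,z",(d@ty).round(1),(d@tz).round(1),"rx",round(t-th,3)); p=q; th=t
E
python3 plan.py
```

```text
t 5.3 stand TCP [ 1.8 60.4 75.9] toolz [ 0.    -0.703 -0.711] tooly [-0.     0.711 -0.703] F [ 0.1 -0.4 -0.9] open -0.0 q [ 0.81  0.84  1.39 -0.43  1.58 -0.49]
30 [54. 83.] shift y,z -9.7 -0.6 rx 0.0
40 [48. 91.] shift y,z -9.4 -1.7 rx 0.0
50 [42. 98.] shift y,z -9.6 -0.0 rx 0.0
60 [ 34. 103.] shift y,z -9.4 1.7 rx 0.0
70 [ 25. 107.] shift y,z -9.0 3.3 rx 0.0
80 [ 16. 110.] shift y,z -8.3 4.8 rx 0.0
90 [  6. 111.] shift y,z -7.3 6.2 rx 0.0
100 [ -3. 110.] shift y,z -6.2 7.3 rx 0.0
110 [-12. 107.] shift y,z -4.8 8.3 rx 0.0
120 [-21. 103.] shift y,z -3.3 9.0 rx 0.0
130 [-29.  98.] shift y,z -1.7 9.4 rx 0.0
140 [-35.  92.] shift y,z -0.1 8.0 rx -0.175
150 [-39.  86.] shift y,z -0.1 8.0 rx -0.175
160 [-43.  78.] shift y,z -0.1 8.0 rx -0.175
170 [-45.  71.] shift y,z -0.1 8.0 rx -0.175
180 [-46.  62.] shift y,z -0.0 8.8 rx -0.087
```

View pics/s3.png

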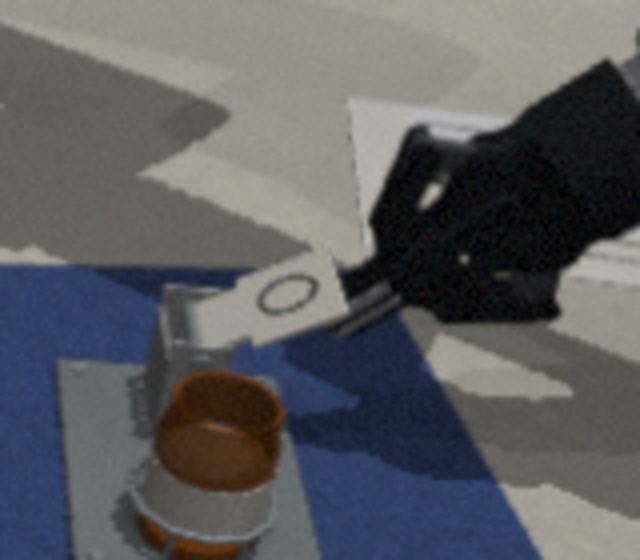

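The tag has risen to about 25°, with the finger under its outer edge at (340,300), and nothing else has moved. Now the arc to 120°.

play_rows([
  [[0,-0.005,-0.0005],[0,0,0],0],
  [[0,-0.005,-0.0005],[0,0,0],0],
  [[0,-0.0047,-0.0008],[0,0,0],0],
  [[0,-0.0047,-0.0008],[0,0,0],0],
  [[0,-0.0048,0],[0,0,0],0],
  [[0,-0.0048,0],[0,0,0],0],
  [[0,-0.0047,0.0009],[0,0,0],0],
  [[0,-0.0047,0.0009],[0,0,0],0],
  [[0,-0.0045,0.0017],[0,0,0],0],
  [[0,-0.0045,0.0017],[0,0,0],0],
  [[0,-0.0042,0.0024],[0,0,0],0],
  [[0,-0.0042,0.0024],[0,0,0],0],
  [[0,-0.0037,0.0031],[0,0,0],0],
  [[0,-0.0037,0.0031],[0,0,0],0],
  [[0,-0.0031,0.0037],[0,0,0],0],
  [[0,-0.0031,0.0037],[0,0,0],0],
  [[0,-0.0024,0.0042],[0,0,0],0],
  [[0,-0.0024,0.0042],[0,0,0],0],
  [[0,-0.0017,0.0045],[0,0,0],0],
  [[0,-0.0017,0.0045],[0,0,0],0],
])

```text
clock: 7.35
eef_pos: [493.6, 245.0, 102.5]
tcp_rot: [-2.362, -0.0, 3.023]
contact_force: [0.2, 0.1, -0.8]
opening: 0.004
```

```bash
python3 - <<'E'
from rig import *; from h import *
s=sense(); status(s)
f=grab_frame("scene"); crop(f,420,130,160,140,4,"pics/s4.png")
E
```

```text
t 7.35 stand TCP [  1.8 -22.1 102.5] toolz [ 0.    -0.703 -0.711] tooly [-0.     0.711 -0.703] F [ 0.2  0.1 -0.8] open 0.0 q [ 0.75  0.73  1.56 -0.48  1.5  -0.51]
```

View pics/s4.png

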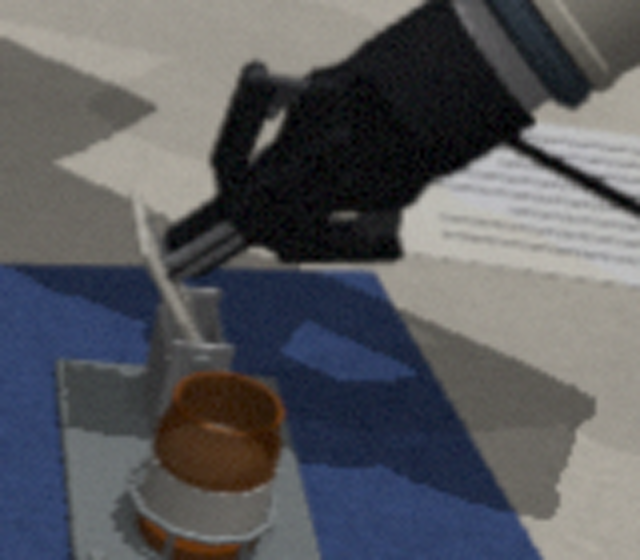

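The tag is at about 120°, with the fingertip pushing its underside at (165,250). The stand and jar look unmoved. I'll continue over while untilting the tool.

play_rows([
  [[0,-0.0009,0.0047],[0,0,0],0],
  [[0,-0.0009,0.0047],[0,0,0],0],
  [[0,0,0.004],[-0.087,0,0],0],
  [[0,0,0.004],[-0.087,0,0],0],
  [[0,0,0.004],[-0.087,0,0],0],
  [[0,0,0.004],[-0.087,0,0],0],
  [[0,0,0.004],[-0.087,0,0],0],
  [[0,0,0.004],[-0.087,0,0],0],
  [[0,0,0.004],[-0.087,0,0],0],
  [[0,0,0.004],[-0.087,0,0],0],
  [[0,0,0],[0,0,0],0],
])

```text
clock: 8.5
eef_pos: [490.4, 221.2, 69.3]
tcp_rot: [-3.058, -0.001, 3.02]
contact_force: [-0.9, 0.2, 0.7]
opening: -0.005
```

```bash
python3 - <<'E'
from rig import *; from h import *
status(sense())
E
```

```text
t 8.5 stand TCP [  1.3 -46.1  69.3] toolz [-0.001 -0.083 -0.997] tooly [ 0.002  0.997 -0.083] F [-0.9  0.2  0.7] open -0.01 q [ 0.47  0.45  1.91 -0.09  0.83 -0.92]
```

play_rows([
  [[0,0,0.002],[0,0,0],0],
  [[0,0,0.0015],[0,0,0],0],
  [[0,0,0],[0,0,0],0],
])

```text
clock: 8.8
eef_pos: [491.1, 223.6, 65.6]
tcp_rot: [-3.056, -0.0, 3.024]
contact_force: [0.9, 0.5, 0.5]
opening: -0.003
```

play_rows([
  [[0,0,0.001],[0,0,0],0],
  [[0,0,0],[0,0,0],0],
])

```text
clock: 9.0
eef_pos: [491.0, 223.4, 64.7]
tcp_rot: [-3.057, -0.0, 3.024]
contact_force: [-0.2, -0.7, 0.6]
opening: 0.003
```

play_rows([
  [[0,0,0.001],[0,0,0],0],
  [[0,0,0],[0,0,0],0],
])

```text
clock: 9.2
eef_pos: [491.1, 223.3, 64.3]
tcp_rot: [-3.058, 0.0, 3.023]
contact_force: [-2.0, 1.4, 6.0]
opening: 0.002
```

The force has risen to 6 N with the tip at the level height, against about 1 N for the hinge, so the tag is at its stop. I'll retreat upward and check.

play_rows([
  [[0,0,-0.004],[0,0,0],0],
  [[0,0,-0.01],[0,0,0],0],
  [[0,0,-0.02],[0,0,0],0],
  [[0,0,-0.025],[0,0,0],0],
  [[0,0,-0.025],[0,0,0],0],
  [[0,0,-0.025],[0,0,0],0],
  [[0,0,-0.025],[0,0,0],0],
  [[0,0,-0.025],[0,0,0],0],
  [[0,0,-0.025],[0,0,0],0],
  [[0,0,-0.02],[0,0,0],0],
  [[0,0,0],[0,0,0],0],
  [[0,0,0],[0,0,0],0],
])

```text
clock: 10.4
eef_pos: [493.0, 239.8, 267.5]
tcp_rot: [-3.058, 0.001, 3.023]
contact_force: [0.4, 0.2, -1.2]
opening: 0.001
```

```bash
python3 - <<'E'
from rig import *; from h import *
s=sense(); status(s)
f=grab_frame("scene"); a=f["pixels"]
st=lambda x,z,y:O+S@np.array([x,y,z])
for ang in (3.14,3.03,2.9):
    print(ang,[((proj(f,st(x,62+74*np.sin(ang)+2,74*np.cos(ang)))[0]-[420,150])*4).round(0) for x in (-31,31)])
crop(f,420,150,160,140,4,"pics/s5.png")
b=cv2.imread("pics/scene0.png")[:,:,::-1]
d=np.abs(a.astype(int)-b).max(2)[190:310,60:560]>60
cv2.imwrite("pics/d.png",(d*255).astype("uint8")); ys,xs=np.nonzero(d[:,:370]); print("changed left of 430:",len(xs))
E
```

```text
t 10.4 stand TCP [  1.8 -27.4 267.5] toolz [ 0.001 -0.084 -0.997] tooly [-0.     0.997 -0.084] F [ 0.4  0.2 -1.2] open 0.0 q [ 0.49  0.23  1.73 -0.07  1.24 -0.93]
3.14 [array([ 45., 203.]), array([ 52., 269.])]
3.03 [array([ 48., 191.]), array([ 55., 256.])]
2.9 [array([ 54., 176.]), array([ 62., 241.])]
changed left of 430: 31
```

View pics/s5.png

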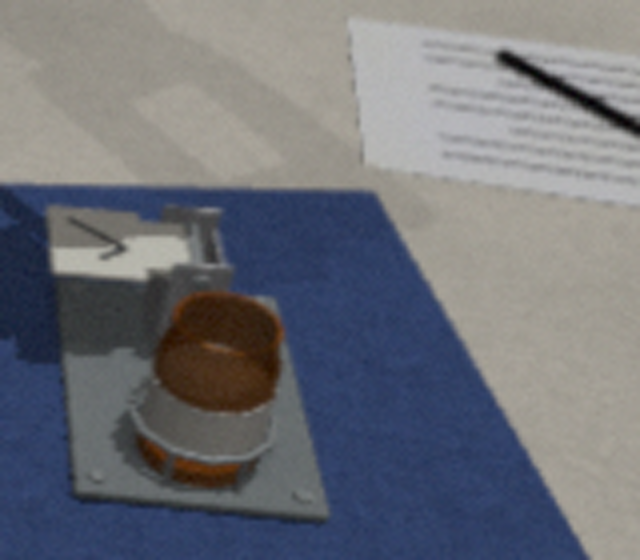

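The tag lies flat with the tick up. Its edge corners are at (48,206) and (55,275), against (45,203) and (52,269) predicted for level and (48,191) and (55,256) for 3.03 rad. The stand and jar are at the same pixels as before.

```bash
python3 -c "
from rig import *
print(sign_off())"
```

```text
the job is handed in; nothing more can be done
None
```

The open jar's tag now lies flat on the other side with the tick showing, and I have handed the job in. I pushed it over with the shut fingertip, first from beneath and then through the arc. I pressed it onto its stop (about 6 N measured, limit 32 N), then lifted the arm clear by about 200 mm. It took about 10 s of the 48 s allowed.

- **Tag angle:** in the last picture the edge corners match the level position to within about 1.5 camera pixels. They are 4 to 5 pixels past where the 3.03 rad limit would put them.
- **Other things on the bench:** the open jar and its stand show no visible movement. For the other two stands and the bystanders I only compared before and after pictures by pixel difference. That showed 31 changed pixels, which I took to be shadow or noise and did not look at individually.
- **Failures:** no check failed or disagreed. The sign-off reports no verdict.

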